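# Sweep the game counters into the open tray

### The arm

A 6-joint arm with a two-finger parallel gripper is mounted at the origin on the work surface. World frame = base frame: x ahead of the robot, y to its left, z up, the work surface at z = 0. Lengths are in m, angles in rad, forces in N, time in s.
With the tool pointing down it reaches from about 0.4 to 0.825 m from the base axis. Payload 7 kg.
Tool frame: the origin (TCP) lies on the centre line of the jaws, within the pads' length; the fingertips stand 19 mm ahead of it and the grasp point (between the pads) is the TCP; z points along the fingers, x is the direction in which the jaws open and shut, and the axes are right-handed (so a half turn about z gives the same grasp; the last joint's range is limited). The gripper opens to 85 mm and grips with 20 to 120 N. Pads are 22 mm wide; open, the fingers measure 114 mm over their backs; the gripper's body (76 mm by 85 mm) begins 54 mm behind the grasp point. The pads swing forward as they close: fully open they stand 13 mm farther back than shut.
Start: joints at [-1.057, 0.359, 0.012, 0, -1.224, -0.288], TCP at [0.151, -0.658, 0.25] pointing down, gripper open.
Joint ranges: [-3.07, 3.07], [-1.43, 2.12], [-1.02, 1.25], [-3.03, 1.67], [-3.05, -0], [-3.03, 3.03]. Speed limits (rad/s): [2.39, 2.39, 3.01, 3.14, 3.14, 3.14].

### API

Orientations are given as a rotation vector (axis times angle).
In Python, from bench import get_obs, capture, finish_job, search_frame gives the robot as it stands.
- The arm moves only by the shell command python3 -m pendant 'ROWS' [OPENING] [FORCE]. ROWS is text: rows parted by semicolons, each of 6 numbers parted by spaces: the shift along the tool's x, y, z in cm, then the turn, a rotation vector about the tool's x, y, z in rad. In form: tx ty tz rx ry rz; .... A call has 1 to 20 rows; each row shifts and turns the commanded pose from where the row before left it, along the tool's axes as they then stand; what a row does not reach is not made up. A row lasts 1/8 s, in which the tool goes at most 62.5 mm and 10.7 degrees, less where a joint would pass 70% of its speed; a pose out of reach is approached as far as the arm can. A call with a gripper value outside its range is refused whole. OPENING is the opening, from 0 (shut) to 1 (fully open), set as the call begins (- or left out, the last holds). The fingers move at their own pace and stop on an object; FORCE is the grip in N (left out, the last holds). Time passes only in rows, so rows that do not move let the fingers close. It gives the time, the measured TCP pose, the force and the opening at its end, in the units of the state.
- get_obs(): the state, without advancing time (a new reading comes with each control period).
- capture(name): name is "side" or "top" or "wrist"; returns a dict with "img" (480x640x3 uint8, red, green, blue), "depth" (480x640 float32, m along the optical axis (not along the pixel's ray), 0 where there is no reading), "mtx" (3x3 intrinsics, pixels), "pose" (4x4, takes a point from camera to world coordinates). Camera axes: x right, y down, z forward; pixel columns grow to the right and rows downward; lengths in m; the calibration is good to about 2 mm. A picture is of the moment at which its call begins.
- finish_job(): hands the job in, once; it reports no verdict.
Trained networks look in a picture, given as the dict that the camera call returned (one of the last four; its "shot" number tells which), for a name from the list of things; names that differ only in an ending like _2 or _b are one class to them, and where a whole thing is asked for, a point or a joint stands for the part that bears it (a point fixed in the world has none). Each returns a list of dicts, best first, with "confidence" (0 to 1); they miss things now and then, are a little off and sometimes report something else, mostly with a low value. They report only what shows in the picture. A call takes as long as a camera call. They do not tell look-alikes from the thing itself.
- search_frame(thing, picture): "rect" ([left, top, width, height] in pixels, round what is visible of it).
The state is a dict: "clock": time; "joint_pos": joint angles; "joint_vel": joint speeds; "tau": joint torques, N m; "ee_pos": TCP position; "orientation": TCP orientation; "ft_force": force on the tool from outside, world axes, zero at the start; "moment": the same for the moment, N m; "width": finger opening in m.
Only numpy, scipy, OpenCV 4.12 (cv2) and the standard library are available. Lean on these libraries where they do the work, as an engineer would, in place of code of your own. Each camera call takes 0.05 s, during which the arm holds its last target. There are 200 camera calls.

### The job

Tidy up after the board game: sweep the three orange counters across the table top with the fingers, through the open side of the wooden tray, until each lies wholly inside it. Only push them along the table: never pick up or carry a counter, and leave the blue pawn and everything else on the table where it stands.

Things in the scene. Friction and masses are not known exactly. Their poses are not given: they have to be found in the camera images.
- counter1: orange round game counter, a flat disc 40 mm in diameter and 12 mm thick, about 25 g, lying flat and loose on the table; origin at the centre of its underside. It slides freely when pushed from the side.
- counter2: orange round game counter, a flat disc 40 mm in diameter and 12 mm thick, about 25 g, lying flat and loose on the table; origin at the centre of its underside. It slides freely when pushed from the side.
- counter3: orange round game counter, a flat disc 40 mm in diameter and 12 mm thick, about 25 g, lying flat and loose on the table; origin at the centre of its underside. It slides freely when pushed from the side.
- tray: light wooden tray with green lining, fixed. Origin on the table at the middle of its inside, which is 140 mm deep (x -70 to +70 mm) and 180 mm wide (y -90 to +90). The -x side is fully open, no sill: counters slide straight in at table height. The other three sides are walls 30 mm high, 8 mm thick; +x points to the back wall. The open side faces the robot's right (world -y) within 15 degrees.
- pawn: blue pawn standing upright among the counters, 32 mm across the foot, 49 mm tall, 40 g, loose; origin at the centre of its underside. To be left standing where it is.
- tub: small white lidded tub, 56 mm in diameter, 52 mm tall, loose; origin at the centre of its underside. Leave alone.
- remote: grey remote control, 165 mm long (its x axis), 46 mm wide, 18 mm thick, loose; origin at the centre of its underside. Leave alone.
- lighter: red stick lighter lying flat, about 230 mm long along its x axis (red handle to -x, from -110 to +15 mm, 26 mm wide; thin black stem to +x, up to +120 mm), 20 mm high, loose; origin under the front end of the handle. Leave alone.
Mind the look-alikes: they are no part of the job. Leave any green look-alike of the counter3 alone.

How it is judged:
At the end, for the whole second after the job is handed in: All three orange counters lie at rest in the tray, on the table top, inside the three walls and wholly past the line of the open side (a rim may overhang that line by at most 3 mm); the pawn stands upright, and it, the tub, the remote and the lighter are within 20 mm of where they began (x of counter1 in the frame of tray between -0.053 and 0.07 m and y of counter1 in the frame of tray between -0.09 and 0.09 m and height (world z) of each of counter1, counter2, counter3 below 0.016 m and linear speed of each of counter1, counter2, counter3 below 0.02 m/s and x of counter2 in the frame of tray between -0.053 and 0.07 m and y of counter2 in the frame of tray between -0.09 and 0.09 m and x of counter3 in the frame of tray between -0.053 and 0.07 m and y of counter3 in the frame of tray between -0.09 and 0.09 m and not (distance of pawn from where it was at the start of the episode above 0.02 m) and not (distance of tub from where it was at the start of the episode above 0.02 m) and not (distance of remote from where it was at the start of the episode above 0.02 m) and not (distance of lighter from where it was at the start of the episode above 0.02 m) and angle between pawn's own z axis and vertical below 0.2 rad); the robot touches nothing.
It fails at once if a counter is lifted: its underside centre rises more than 25 mm above the table (height (world z) of any of counter1, counter2, counter3 above 0.025 m).
It fails at once if the blue pawn is pushed more than 20 mm or tipped over (distance of pawn from where it was at the start of the episode above 0.02 m or angle between pawn's own z axis and vertical above 0.5 rad).
It fails at once if the tub, the remote or the lighter is moved more than 20 mm (distance of any of tub, remote, lighter from where it was at the start of the episode above 0.02 m).
It also fails if it takes over 67 s, if anything falls off the work surface, if the arm or the gripper's body presses on something with over 40 N, if the wrist force passes 120 N, or if a joint passes its speed limit or range.

## Working session

There is one attempt and no reset: what is moved stays moved. The work goes in short steps, Python scripts to look and compute and a shell command to move; the robot and the scene stay as the last step left them, time stands still between calls to the robot, and variables do not carry over. Pictures are saved under pics/ and viewed, about 8 in all and at most 12, crops included, and the job is handed in when it is done.

```bash
mkdir -p pics; ls
python3 - <<'E'
from bench import *
import cv2,numpy as np
o=get_obs();print({k:np.round(v,3) for k,v in o.items()})
for n in("top","side"):
    c=capture(n);cv2.imwrite(f"pics/{n}0.png",c["img"][:,:,::-1]);print(n,c["pose"].round(3).tolist(),c["mtx"].round(1).tolist())
E
```

```text
pics
{'clock': np.float64(0.0), 'joint_pos': array([-1.057,  0.359,  0.011, -0.   , -1.224, -0.288]), 'joint_vel': array([ 0.   ,  0.   , -0.001,  0.   , -0.   , -0.   ]), 'tau': array([ 0.0000e+00, -5.8332e+01,  2.9343e+01,  6.9370e+00, -6.0000e-03,
       -0.0000e+00]), 'ee_pos': array([ 0.151, -0.657,  0.249]), 'orientation': array([-1.956e+00, -2.456e+00, -1.000e-03]), 'ft_force': array([ 0.156, -1.041,  0.131]), 'moment': array([-0.016,  0.055, -0.004]), 'width': np.float64(0.086)}
top [[0.012, -0.981, 0.193, 0.341], [-1.0, -0.015, -0.011, -0.06], [0.013, -0.193, -0.981, 0.933], [0.0, 0.0, 0.0, 1.0]] [[548.2, 0.0, 318.2], [0.0, 548.2, 243.6], [0.0, 0.0, 1.0]]
side [[-0.679, -0.439, 0.588, 0.004], [-0.734, 0.411, -0.541, 0.406], [-0.004, -0.799, -0.601, 0.566], [0.0, 0.0, 0.0, 1.0]] [[472.0, 0.0, 322.3], [0.0, 472.0, 238.2], [0.0, 0.0, 1.0]]
```

View pics/top0.png

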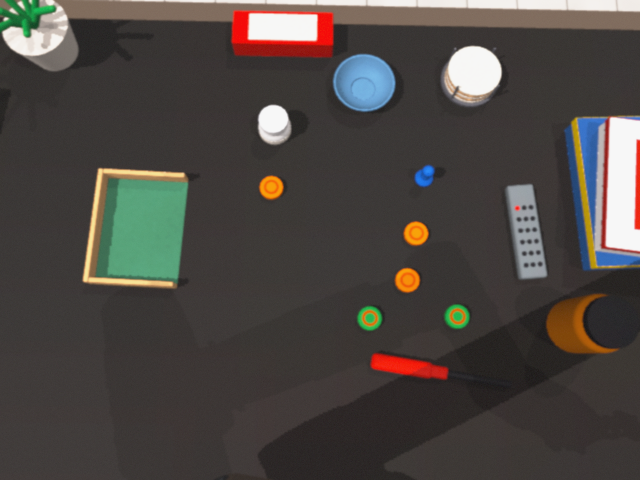

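View pics/side0.png

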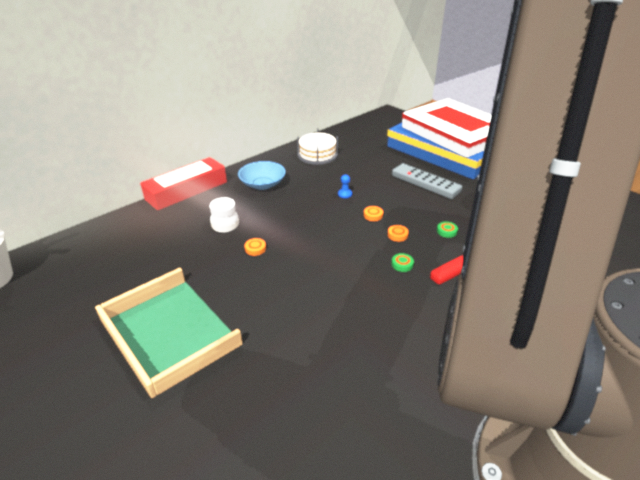

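The top view shows the tray at lower left, with its open side to the right at about column 185. The orange counters are at (271,187), (416,233) and (407,280). The pawn is at (424,177), the tub at (274,125), and the green look-alikes at (369,318) and (457,317). The side view shows the same layout.

```bash
cat > h.py <<'E'
from bench import *
import cv2,numpy as np
def ray(c,uv):
    d=np.linalg.inv(c["mtx"])@[uv[0],uv[1],1];return c["pose"][:3,3],c["pose"][:3,:3]@d
def onz(c,uv,z):
    o,d=ray(c,uv);return o+d*(z-o[2])/d[2]
def tri(c1,a,c2,b):
    o,d=ray(c1,a);p,e=ray(c2,b);s=np.linalg.lstsq(np.c_[d,-e],p-o,rcond=None)[0]
    return (o+d*s[0]+p+e*s[1])/2,np.linalg.norm(o+d*s[0]-p-e*s[1])
def blobs(c,lo,hi,amin=60):
    m=cv2.inRange(cv2.cvtColor(c["img"],cv2.COLOR_RGB2HSV),lo,hi)
    m=cv2.morphologyEx(m,cv2.MORPH_CLOSE,np.ones((3,3)))
    n,l,s,ce=cv2.connectedComponentsWithStats(m);return [(ce[i],s[i]) for i in range(1,n) if s[i][4]>amin]
ORANGE=((8,180,120),(20,255,255));BLUE=((105,150,60),(125,255,255));GREEN=((60,150,60),(75,255,255))
E
python3 - <<'E'
from h import *
t=capture("top");s=capture("side")
for nm,r in(("orange",ORANGE),("blue",BLUE)):
  for c,n in((t,"top"),(s,"side")):
    for ce,st in blobs(c,*r):print(nm,n,ce.round(1),st,onz(c,ce,.009).round(4),"depthz",round(float((c["pose"]@np.r_[np.linalg.inv(c["mtx"])@[*ce,1]*c["depth"][int(ce[1]),int(ce[0])],1])[2]),4))
# tray corners (inner, from top of walls) and floor
hsv=cv2.cvtColor(t["img"],cv2.COLOR_RGB2HSV)
m=cv2.inRange(hsv[:, :230],(60,80,50),(85,255,255));ct=max(cv2.findContours(m,0,2)[0],key=cv2.contourArea)
ap=cv2.approxPolyDP(ct,6,True)[:,0];print("lining top",[(a.tolist(),onz(t,a,0.001).round(3).tolist()) for a in ap])
m=cv2.inRange(cv2.cvtColor(s["img"],cv2.COLOR_RGB2HSV)[:, :260],(60,80,50),(85,255,255));ct=max(cv2.findContours(m,0,2)[0],key=cv2.contourArea)
ap=cv2.approxPolyDP(ct,6,True)[:,0];print("lining side",[(a.tolist(),onz(s,a,0.001).round(3).tolist()) for a in ap])
for n in("tray","pawn","tub","remote","lighter","counter1"):
  for c in(t,s):print(n,[(np.round(q["rect"]).tolist(),round(q["confidence"],2),onz(c,(q["rect"][0]+q["rect"][2]/2,q["rect"][1]+q["rect"][3]/2),.01).round(3)[:2]) for q in search_frame(n,c)[:6]])
E
```

```text
orange top [270.9 187.1] [259 176  25  24 459] [0.6217 0.0142 0.009 ] depthz 0.0138
orange top [415.6 233.1] [403 221  26  25 479] [ 0.5432 -0.2379  0.009 ] depthz 0.0144
orange top [407.  279.9] [395 268  25  25 493] [ 0.4617 -0.2215  0.009 ] depthz 0.0152
orange top [574.4 331.4] [ 548  295   69   58 1414] [ 0.3789 -0.501   0.009 ] depthz 0.0977
orange top [457.  316.1] [450 309  15  15  94] [ 0.4016 -0.3045  0.009 ] depthz 0.0098
orange top [369.4 317.8] [362 310  16  16  96] [ 0.3969 -0.1572  0.009 ] depthz 0.0145
orange side [373.  214.1] [364 206  19  15 185] [ 0.5381 -0.2299  0.009 ] depthz 0.0105
orange side [397.9 232.9] [388 225  20  17 260] [ 0.4591 -0.2167  0.009 ] depthz 0.0087
orange side [255.4 249.3] [245 241  21  15 154] [0.6102 0.0221 0.009 ] depthz 0.0095
blue top [589.7 154.8] [ 579  119   26  107 1122] [ 0.6912 -0.5527  0.009 ] depthz 0.0486
blue top [576.6 198.8] [565 126  25 144 799] [ 0.6094 -0.5229  0.009 ] depthz 0.0142
blue top [424.5 175.8] [415 165  20  22 321] [ 0.6469 -0.256   0.009 ] depthz 0.0367
blue top [615.4 259. ] [596 252  44  13 415] [ 0.5029 -
[... 1323 characters left out ...]
22, -0.187])), ([393.0, 163.0, 70.0, 36.0], 0.74, array([ 0.543, -0.425])), ([365.0, 208.0, 20.0, 16.0], 0.64, array([ 0.53 , -0.226]))]
counter1 [([258.0, 178.0, 23.0, 22.0], 0.94, array([0.619, 0.016])), ([396.0, 268.0, 26.0, 27.0], 0.83, array([ 0.46 , -0.224])), ([444.0, 308.0, 27.0, 22.0], 0.63, array([ 0.398, -0.305])), ([404.0, 219.0, 24.0, 26.0], 0.59, array([ 0.544, -0.239])), ([358.0, 307.0, 21.0, 24.0], 0.55, array([ 0.394, -0.155]))]
counter1 [([393.0, 255.0, 23.0, 18.0], 0.76, array([ 0.388, -0.151])), ([390.0, 225.0, 20.0, 15.0], 0.7, array([ 0.457, -0.22 ])), ([243.0, 239.0, 24.0, 18.0], 0.55, array([0.613, 0.021])), ([439.0, 224.0, 20.0, 13.0], 0.48, array([ 0.394, -0.295]))]
```

```bash
python3 - <<'E'
from h import *
t=capture("top");s=capture("side")
print("tallest near bottle",[ (t["pose"]@np.r_[np.linalg.inv(t["mtx"])@[u,v,1]*t["depth"][v,u],1])[:3].round(3).tolist() for u,v in((608,322),(585,322),(630,322))])
for n,a,b in(("A",(270.9,187.1),(255.2,246.7)),("B",(415.6,233.1),(373.6,213.3)),("C",(407,279.9),(398,233))):
    p,e=tri(t,a,s,b);print(n,p.round(4),round(e,4))
print("pawn head/foot",tri(t,(428.5,170),s,(345.5,179))[0].round(3),onz(t,(422.5,181),.006).round(3),onz(s,(345,193),.006).round(3))
E
python3 -m pendant '0 0 -1 0 0 -0.17; 0 0 -1 0 0 -0.17; 0 0 -1 0 0 -0.17; 0 0 -1 0 0 -0.17; 0 0 -1 0 0 -0.17; 0 0 -1 0 0 -0.17; 0 0 -1 0 0 -0.17; 0 0 0 0 0 -0.15' 0.35
```

```text
tallest near bottle [[0.388, -0.493, 0.131], [0.388, -0.463, 0.124], [0.388, -0.526, 0.131]]
A [0.623  0.0143 0.0038] 0.0008
B [ 0.5443 -0.239   0.0038] 0.0002
C [ 0.4626 -0.2222  0.004 ] 0.0006
pawn head/foot [ 0.648 -0.257  0.037] [ 0.638 -0.253  0.006] [ 0.642 -0.25   0.006]
clock: 1.9
ee_pos: [0.1512, -0.6582, 0.3214]
orientation: [-0.0, 3.141, -0.003]
ft_force: [-0.5, -0.6, -0.9]
width: 0.0299
```

```bash
python3 -m pendant '-2 2.7 0 0 0 0; -3.5 4.6 0 0 0 0; -3.5 4.6 0 0 0 0; -3.5 4.6 0 0 0 0; -3.5 4.6 0 0 0 0; -3.5 4.6 0 0 0 0; -3.5 4.6 0 0 0 0; -3.5 4.6 0 0 0 0; -3.5 4.6 0 0 0 0; -3.5 4.6 0 0 0 0; -3.5 4.6 0 0 0 0; -3.5 4.6 0 0 0 0; -3.5 4.6 0 0 0 0; -3 4 0 0 0 0; 0 0 5 0 0 0; 0 0 6 0 0 0; 0 0 6 0 0 0; 0 0 5 0 0 0; 0 0 2 0 0 0; 0 0 0 0 0 0'
python3 - <<'E'
from h import *
w=capture("wrist");cv2.imwrite("pics/w1.png",w["img"][:,:,::-1])
print([(c.round(),onz(w,c,.012).round(4)) for c,s in blobs(w,*ORANGE)],get_obs()["ee_pos"])
E
```

```text
clock: 4.4
ee_pos: [0.6231, -0.0414, 0.0785]
orientation: [-0.008, -3.138, 0.001]
ft_force: [0.8, 0.5, 0.7]
width: 0.03
[] [ 0.62422287 -0.0412899   0.08016345]
```

View pics/w1.png

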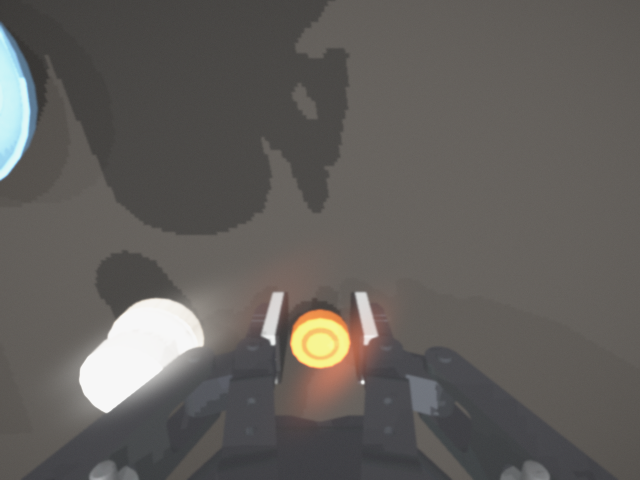

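The wrist view shows counter A at (320,343), centred between the fingers (pads at columns 275 and 362), with the tub well off to the left. I'll descend behind it.

```bash
python3 -m pendant '0 0 2.5 0 0 0; 0 0 2 0 0 0; 0 0 0.6 0 0 0; 0 0 0.2 0 0 0; 0 0 0 0 0 0'; python3 -m pendant '0 0 0.2 0 0 0; 0 0 0 0 0 0';python3 - <<'E'
from h import *
s=capture("side");t=capture("top");cv2.imwrite("pics/s2.png",cv2.resize(s["img"][130:330,150:390,::-1],None,fx=2.5,fy=2.5))
print([(c.round(1),onz(t,c,.009).round(4)) for c,_ in blobs(t,*ORANGE,150)],[(c.round(1),onz(s,c,.009).round(4)) for c,_ in blobs(s,*ORANGE)])
E
```

```text
clock: 5.08
ee_pos: [0.6249, -0.0411, 0.0284]
orientation: [0.008, 3.14, 0.0]
ft_force: [0.0, 0.1, -0.1]
width: 0.0298
clock: 5.32
ee_pos: [0.6243, -0.0412, 0.0256]
orientation: [0.008, 3.141, 0.0]
ft_force: [-0.3, 0.5, -0.0]
width: 0.0298
[(array([271.7, 186.2]), array([0.6234, 0.0128, 0.009 ])), (array([416.4, 231.6]), array([ 0.546 , -0.2394,  0.009 ])), (array([407. , 279.9]), array([ 0.4616, -0.2216,  0.009 ])), (array([572.4, 326.8]), array([ 0.3864, -0.4982,  0.009 ]))] [(array([372.7, 212.4]), array([ 0.5428, -0.2343,  0.009 ])), (array([397.8, 232.6]), array([ 0.4599, -0.2171,  0.009 ])), (array([256.4, 251.3]), array([0.604 , 0.0244, 0.009 ]))]
```

View pics/s2.png

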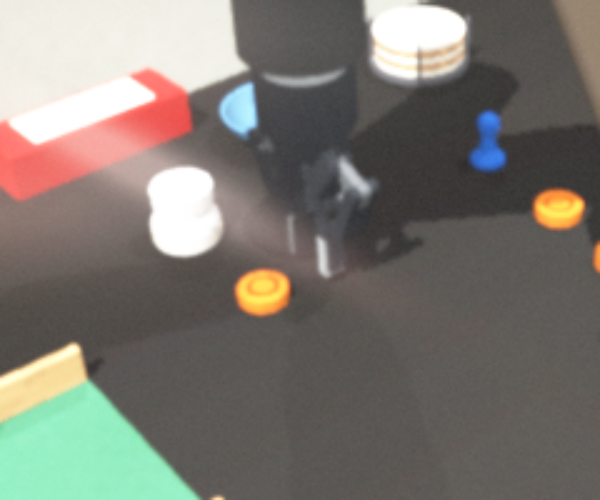

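```bash
for i in 1 2; do :; done; python3 -m pendant '0 0 0.2 0 0 0; 0 0 0 0 0 0'; python3 -m pendant '0 0 0.15 0 0 0; 0 0 0 0 0 0'
```

```text
clock: 5.68
ee_pos: [0.624, -0.0413, 0.0231]
orientation: [-0.008, -3.141, 0.0]
ft_force: [-0.5, 1.3, -0.3]
width: 0.0303
clock: 5.92
ee_pos: [0.6241, -0.0413, 0.0216]
orientation: [-0.008, -3.141, 0.0]
ft_force: [-0.4, 0.4, 0.5]
width: 0.0298
```

```bash
python3 -m pendant '0 0.8 0 0 0 0; 0 1.2 0 0 0 0; 0 1.2 0 0 0 0; 0.2 1.2 0 0 0 0; 0.2 1.2 0 0 0 0; 0.2 1.2 0 0 0 0; 0.2 1.2 0 0 0 0; 0.2 1.2 0 0 0 0; 0.2 1.2 0 0 0 0; 0.2 1.2 0 0 0 0; 0.2 1.2 0 0 0 0; 0.2 1.2 0 0 0 0; 0.2 1.2 0 0 0 0; 0.2 1.2 0 0 0 0; 0.2 1.2 0 0 0 0; 0.2 1.2 0 0 0 0; 0.2 1.2 0 0 0 0; 0.2 1.2 0 0 0 0; 0.2 0.8 0 0 0 0; 0.2 0.4 0 0 0 0'
python3 - <<'E'
from h import *
s=capture("side");t=capture("top");w=capture("wrist");cv2.imwrite("pics/s3.png",np.hstack([cv2.resize(s["img"][200:420,80:300,::-1],(400,400)),cv2.resize(w["img"][220:480,190:450,::-1],(400,400))]))
print([(c.round(1),onz(t,c,.009).round(4)) for c,_ in blobs(t,*ORANGE,150)],[(c.round(1),onz(s,c,.009).round(4)) for c,_ in blobs(s,*ORANGE)])
E
```

```text
clock: 8.43
ee_pos: [0.5912, 0.1835, 0.0218]
orientation: [0.007, 3.142, 0.0]
ft_force: [-1.2, 0.3, -0.4]
width: 0.0296
[(array([415.7, 232.9]), array([ 0.5435, -0.2381,  0.009 ])), (array([407.2, 279.7]), array([ 0.462 , -0.2219,  0.009 ])), (array([573.2, 330.2]), array([ 0.3807, -0.4991,  0.009 ]))] [(array([373.1, 213.5]), array([ 0.5394, -0.2318,  0.009 ])), (array([397.6, 232.6]), array([ 0.4601, -0.2168,  0.009 ])), (array([173.5, 303.4]), array([0.5855, 0.2081, 0.009 ]))]
```

View pics/s3.png

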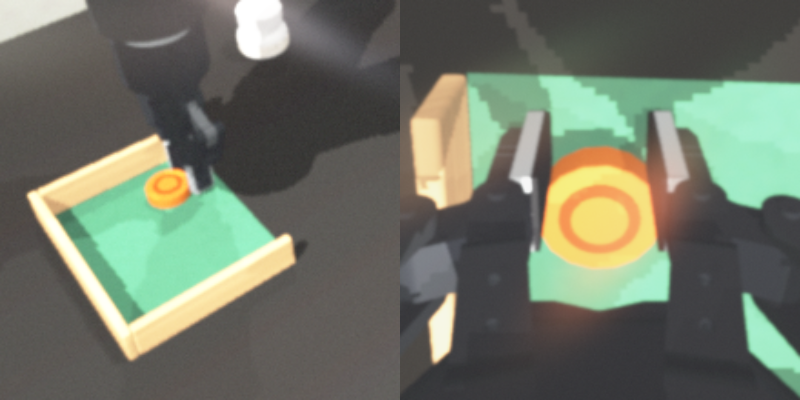

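Counter A is nested between the fingers and already in the tray, at about (0.586, 0.208). I'll push it deeper, back out, lift and go behind B.

```bash
python3 -m pendant '0 1 0 0 0 0; 0 1.2 0 0 0 0; 0 1.2 0 0 0 0; 0 1.2 0 0 0 0; 0 1 0 0 0 0; 0 0.4 0 0 0 0; 0 0 0 0 0 0; 0 -1 0 0 0 0; 0 -2 0 0 0 0; 0 0 -4 0 0 0; 0 0 -4 0 0 0; 0.5 -5 0 0 0 0; 0.6 -6 0 0 0 0; 0.6 -6 0 0 0 0; 0.6 -6 0 0 0 0; 0.6 -6 0 0 0 0; 0.6 -6 0 0 0 0; 0.6 -6 0 0 0 0; 0.6 -6 0 0 0 0; 0.1 -3.5 0 0 0 0'; python3 -m pendant '0 0 0 0 0 0; 0 0 0 0 0 0';  python3 - <<'E'
from h import *
t=capture("top");s=capture("side")
for c in(t,s):print([(q[0].round(1),onz(c,q[0],.009).round(4)[:2]) for q in blobs(c,*ORANGE,150)])
E
```

```text
clock: 11.08
ee_pos: [0.5387, -0.2955, 0.1018]
orientation: [-0.013, -3.141, -0.0]
ft_force: [1.2, 0.4, 0.6]
width: 0.0298
clock: 11.32
ee_pos: [0.5397, -0.2924, 0.1016]
orientation: [-0.01, -3.141, -0.0]
ft_force: [0.3, -0.3, 0.8]
width: 0.0299
[(array([572.4, 327.2]), array([ 0.3857, -0.4981]))]
[]
```

Run:
```python
from h import *
t=capture("top");s=capture("side")
cv2.imwrite("pics/ts4.png",np.hstack([cv2.resize(t["img"][:,:,::-1],(400,300)),cv2.resize(s["img"][:,:,::-1],(400,300))]))
```

```text
(no output)
```

View pics/ts4.png

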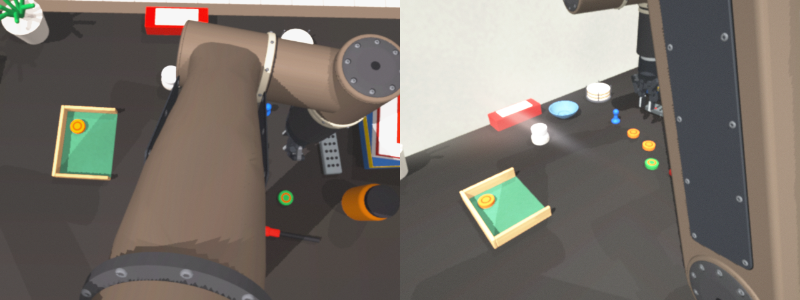

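Counter A sits deep in the tray, at about (124,202) in full-size top-image pixels. B and C are undisturbed at (633,133) and (648,145) in the composite, and the pawn is standing. Now B.

```bash
python3 -m pendant '-0.35 -0.2 2 0 0 0; 0 0 3 0 0 0; 0 0 2.2 0 0 0; 0 0 0.8 0 0 0; 0 0 0 0 0 0; 0 0 0 0 0 0'
python3 - <<'E'
from h import *
w=capture("wrist");s=capture("side");cv2.imwrite("pics/w5.png",np.hstack([cv2.resize(w["img"][:,:,::-1],(400,300)),cv2.resize(s["img"][130:280,280:480,::-1],(400,300))]))
E
```

```text
clock: 12.28
ee_pos: [0.5452, -0.2938, 0.0229]
orientation: [0.007, 3.14, -0.001]
ft_force: [0.5, -0.5, 1.1]
width: 0.0299
```

View pics/w5.png

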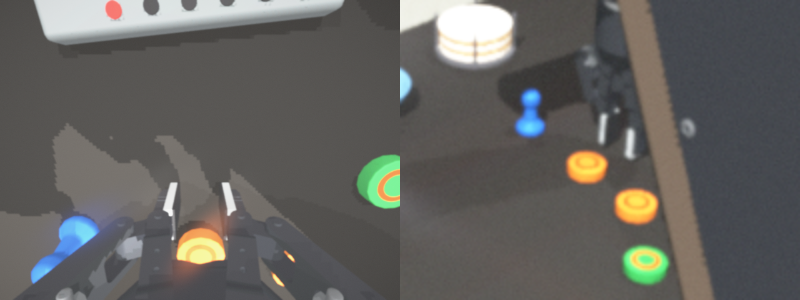

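B is centred between the fingers, and the pawn is well to the left of the gripper. Pushing B.

```bash
python3 -m pendant '0 0.8 0 0 0 0; 0 1 0 0 0 0; 0 1.2 0 0 0 0; 0 1.3 0 0 0 0; 0 1.3 0 0 0 0; 0 1.3 0 0 0 0; 0 1.3 0 0 0 0; 0 1.3 0 0 0 0; 0 1.3 0 0 0 0; 0 1.3 0 0 0 0; 0 1.3 0 0 0 0; 0 1.3 0 0 0 0; 0 1.3 0 0 0 0; 0 1.3 0 0 0 0; 0 1.3 0 0 0 0; 0 1.3 0 0 0 0; 0 1.3 0 0 0 0; 0 1.3 0 0 0 0; 0 1.3 0 0 0 0; 0 1.2 0 0 0 0'; python3 -m pendant '0 1.3 0 0 0 0; 0 1.3 0 0 0 0; 0 1.3 0 0 0 0; 0 1.3 0 0 0 0; 0 1.3 0 0 0 0; 0 1.3 0 0 0 0; 0 1.3 0 0 0 0; 0 1.3 0 0 0 0; 0.05 1.3 0 0 0 0; 0.05 1.3 0 0 0 0; 0.05 1.3 0 0 0 0; 0.05 1.3 0 0 0 0; 0.05 1.3 0 0 0 0; 0.05 1.3 0 0 0 0; 0.05 1.3 0 0 0 0; 0.05 1.3 0 0 0 0; 0.05 1.2 0 0 0 0; 0 1.0 0 0 0 0; 0 0.6 0 0 0 0; 0 0 0 0 0 0'
python3 - <<'E'
from h import *
s=capture("side");t=capture("top");w=capture("wrist");cv2.imwrite("pics/s6.png",np.hstack([cv2.resize(s["img"][200:420,80:300,::-1],(400,400)),cv2.resize(w["img"][220:480,190:450,::-1],(400,400))]))
for c in(t,s):print([(q[0].round(1),onz(c,q[0],.009).round(4)[:2]) for q in blobs(c,(8,150,120),(28,255,255),100)])
E
```

```text
clock: 14.88
ee_pos: [0.5457, -0.0429, 0.0218]
orientation: [0.008, 3.142, 0.0]
ft_force: [-0.0, -0.7, -0.1]
width: 0.0301
clock: 17.38
ee_pos: [0.5423, 0.1926, 0.0217]
orientation: [-0.007, -3.142, -0.0]
ft_force: [0.2, -0.7, -0.5]
width: 0.0299
[(array([585.6, 198.2]), array([ 0.6106, -0.5388])), (array([407.2, 279.7]), array([ 0.462 , -0.2219])), (array([573.4, 330.6]), array([ 0.3801, -0.4994])), (array([457.2, 315.9]), array([ 0.4019, -0.3049])), (array([369.2, 317.6]), array([ 0.3972, -0.157 ]))]
[(array([502.7, 182.7]), array([ 0.4205, -0.5457])), (array([397.7, 232.7]), array([ 0.4597, -0.2168])), (array([181.6, 322.2]), array([0.5386, 0.2195])), (array([137.8, 321.9]), array([0.5868, 0.2701]))]
```

View pics/s6.png

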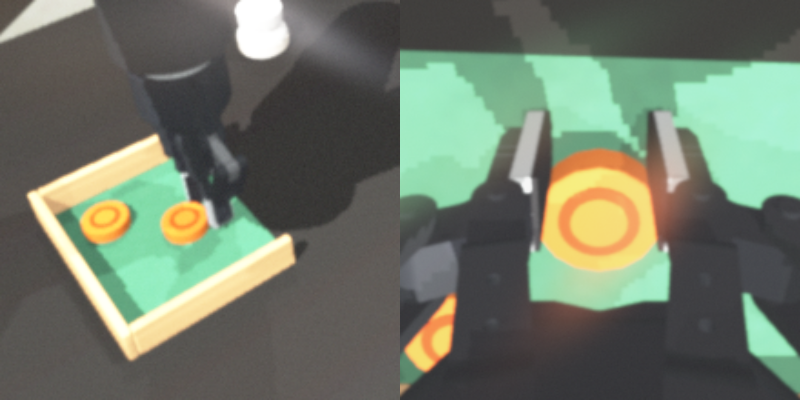

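B is nested at (0.539, 0.220) and A is at (0.587, 0.270), both inside. One more short push, then on to C.

```bash
python3 -m pendant '0 1 0 0 0 0; 0 1 0 0 0 0; 0 0.7 0 0 0 0; 0 0.3 0 0 0 0; 0 0 0 0 0 0; 0 -1 0 0 0 0; 0 -2 0 0 0 0; 0 0 -4 0 0 0; 0 0 -4 0 0 0; 0.6 -4 0 0 0 0; 1 -6 0 0 0 0; 1 -6 0 0 0 0; 1.1 -6 0 0 0 0; 1.1 -6 0 0 0 0; 1.1 -6 0 0 0 0; 1.1 -6 0 0 0 0; 1 -5 0 0 0 0; 0 -2 0 0 0 0; 0 0 0 0 0 0'; python3 -m pendant '0 0 0 0 0 0; 0 0 0 0 0 0'
```

```text
clock: 19.9
ee_pos: [0.4583, -0.2795, 0.1016]
orientation: [-0.014, -3.141, -0.0]
ft_force: [0.4, 0.4, -0.3]
width: 0.0298
clock: 20.15
ee_pos: [0.4598, -0.2768, 0.1019]
orientation: [0.007, 3.142, 0.0]
ft_force: [0.2, 0.6, 0.5]
width: 0.0302
```

```bash
python3 -m pendant '-0.25 0 2 0 0 0; 0 0 3 0 0 0; 0 0 2.2 0 0 0; 0 0 0.8 0 0 0; 0 0 0 0 0 0; 0 0 0 0 0 0'
python3 - <<'E'
from h import *
w=capture("wrist");s=capture("side");cv2.imwrite("pics/w7.png",np.hstack([cv2.resize(w["img"][:,:,::-1],(400,300)),cv2.resize(s["img"][130:430,80:480,::-1],(400,300))]))
E
```

```text
clock: 20.9
ee_pos: [0.4632, -0.2773, 0.0227]
orientation: [0.007, 3.14, -0.001]
ft_force: [1.0, -0.1, 0.2]
width: 0.0301
```

View pics/w7.png

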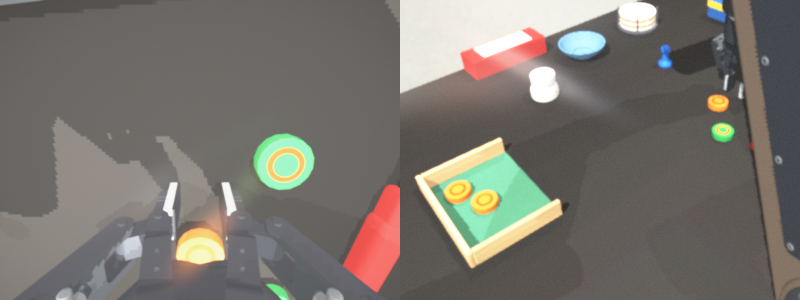

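C is centred, at (200,245) in the wrist half, and the green look-alikes are clear of the fingers. Pushing C, drifting +3 cm in x.

```bash
python3 -m pendant '0 0.8 0 0 0 0; 0 1 0 0 0 0; 0 1.2 0 0 0 0; -0.2 1.3 0 0 0 0; -0.2 1.3 0 0 0 0; -0.2 1.3 0 0 0 0; -0.2 1.3 0 0 0 0; -0.2 1.3 0 0 0 0; -0.2 1.3 0 0 0 0; -0.2 1.3 0 0 0 0; -0.2 1.3 0 0 0 0; -0.2 1.3 0 0 0 0; -0.2 1.3 0 0 0 0; -0.2 1.3 0 0 0 0; -0.2 1.3 0 0 0 0; -0.2 1.3 0 0 0 0; -0.2 1.3 0 0 0 0; -0.2 1.3 0 0 0 0; -0.2 1.3 0 0 0 0; 0 1.2 0 0 0 0'; python3 -m pendant '0 1.3 0 0 0 0; 0 1.3 0 0 0 0; 0 1.3 0 0 0 0; 0 1.3 0 0 0 0; 0 1.3 0 0 0 0; 0 1.3 0 0 0 0; 0 1.3 0 0 0 0; 0 1.3 0 0 0 0; 0 1.3 0 0 0 0; 0 1.3 0 0 0 0; 0 1.3 0 0 0 0; 0 1.3 0 0 0 0; 0 1.3 0 0 0 0; 0 1.3 0 0 0 0; 0 1.2 0 0 0 0; 0 0.8 0 0 0 0; 0 0.4 0 0 0 0; 0 0 0 0 0 0'
python3 - <<'E'
from h import *
s=capture("side");w=capture("wrist");cv2.imwrite("pics/s8.png",np.hstack([cv2.resize(s["img"][200:420,80:300,::-1],(400,400)),cv2.resize(w["img"][220:480,190:450,::-1],(400,400))]))
for c in(s,):print([(q[0].round(1),onz(c,q[0],.009).round(4)[:2]) for q in blobs(c,(8,150,120),(28,255,255),100)])
E
```

```text
clock: 23.5
ee_pos: [0.4959, -0.0267, 0.0218]
orientation: [0.008, 3.142, 0.0]
ft_force: [0.1, -0.7, -0.1]
width: 0.0295
clock: 25.75
ee_pos: [0.4967, 0.1786, 0.0218]
orientation: [-0.008, -3.142, 0.0]
ft_force: [-0.3, -0.0, -0.2]
width: 0.0297
[(array([507.2, 180.8]), array([ 0.4178, -0.5612])), (array([137.9, 322.2]), array([0.5861, 0.2705])), (array([164.9, 332.1]), array([0.5378, 0.2489])), (array([204.5, 333.4]), array([0.4935, 0.2052]))]
```

View pics/s8.png

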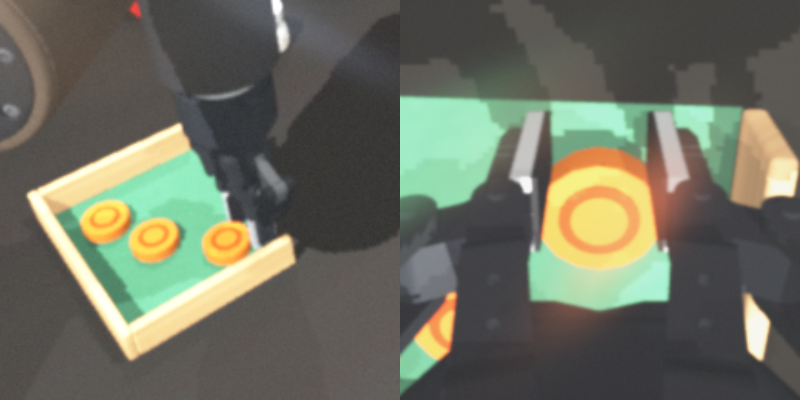

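C is inside at (0.494, 0.205). I'll nudge it 2.5 cm deeper, then back out and clear the view.

```bash
python3 -m pendant '0 0.8 0 0 0 0; 0 1 0 0 0 0; 0 0.5 0 0 0 0; 0 0.2 0 0 0 0; 0 0 0 0 0 0; 0 -1 0 0 0 0; 0 -2 0 0 0 0; 0 0 -4 0 0 0; 0 0 -5 0 0 0; 0 0 -5 0 0 0; 0 -5 -3 0 0 0; 0 -6 0 0 0 0; 0 -6 0 0 0 0; 0 -6 0 0 0 0; 0 -6 0 0 0 0; 0 -6 0 0 0 0; 0 -6 0 0 0 0; 2 -5 0 0 0 0; 0 0 0 0 0 0; 0 0 0 0 0 0'
python3 - <<'E'
from h import *
s=capture("side");t=capture("top");cv2.imwrite("pics/f9.png",np.hstack([cv2.resize(t["img"][:,:,::-1],(400,300)),cv2.resize(s["img"][:,:,::-1],(400,300))]))
ax=np.array([.04,.999])
for c in(t,s):
  for q in blobs(c,(8,150,120),(28,255,255),100):
    p=onz(c,q[0],.009)
    if p[1]>.1:
      d=p[:2]-[.542,.237];print(p.round(3),"tray xy",round(d@ax,3),round(-d[0]*ax[1]+d[1]*ax[0],3))
for n in("pawn","tub","remote","lighter"):
  for c in(t,s):print(n,[(np.round(q["rect"]).tolist(),round(q["confidence"],2)) for q in search_frame(n,c)[:2]])
E
```

```text
clock: 28.35
ee_pos: [0.4732, -0.2872, 0.1916]
orientation: [-0.011, -3.141, -0.001]
ft_force: [0.4, -0.3, 0.4]
width: 0.0302
[0.591 0.268 0.009] tray xy 0.033 -0.048
[0.542 0.246 0.009] tray xy 0.009 0.001
[0.496 0.228 0.009] tray xy -0.011 0.045
[0.586 0.27  0.009] tray xy 0.035 -0.043
[0.514 0.239 0.009] tray xy 0.001 0.028
pawn []
pawn [([334.0, 175.0, 18.0, 22.0], 0.54)]
tub [([259.0, 105.0, 10.0, 32.0], 0.58)]
tub [([212.0, 198.0, 31.0, 37.0], 0.89)]
remote [([520.0, 268.0, 27.0, 13.0], 0.53)]
remote [([394.0, 164.0, 66.0, 34.0], 0.67)]
lighter [([442.0, 366.0, 70.0, 23.0], 0.85)]
lighter [([430.0, 258.0, 31.0, 27.0], 0.8), ([211.0, 197.0, 30.0, 38.0], 0.63)]
```

View pics/f9.png

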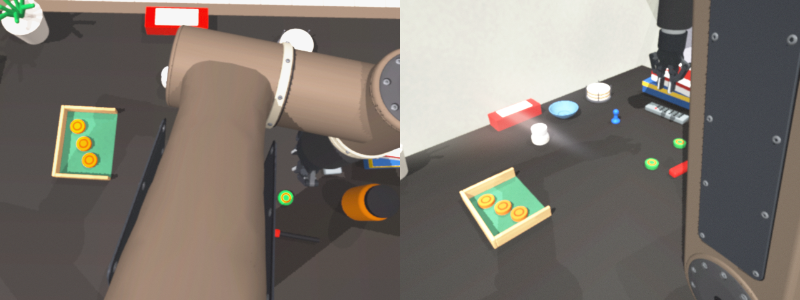

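All three counters are well inside the tray. The pawn is upright, and the other things match their first boxes in the side view. Handing in.

```bash
python3 -c "from bench import *; print(finish_job())"
```

```text
the job is handed in; nothing more can be done
None
```

All three orange counters are in the tray, and I handed the job in at about 28 s of the 67 s allowed. I swept each one straight in along the table, nested between fingers held 30 mm apart, and never gripped or lifted one.

- **Counters:** in the last top view they lie in the tray frame at about (0.033, -0.048), (0.009, 0.001) and (-0.011, 0.045) m, well inside the limits. The side view agreed on the first one; it merged the other two into a single blob, but they show clearly apart in the picture.
- **Other things:** in the side view the pawn is upright, and the pawn, tub, remote and lighter are within a few pixels of their first boxes. In that view the remote was checked against where it first showed, since the network had not reported it there at the start.
- **Top view limits:** the arm blocked much of the last top view. The network missed the pawn there and saw only parts of the tub, remote and lighter.
- **Forces and final state:** the forces read after each move stayed below about 1.5 N, and at hand-in the gripper was raised clear of everything.
- **Measured heights:** the first two-view measurement put the counters at about 4 mm height, where about 9 mm was expected. I put this down to calibration error, and it did not affect the pushes.

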